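# Drive the hinge pin out of the fume-arm elbow

### The arm

A 7-joint arm with a two-finger parallel gripper is mounted at the origin on the work surface. World frame = base frame: x ahead of the robot, y to its left, z up, the work surface at z = 0. Lengths are in m, angles in rad, forces in N, time in s.
With the tool pointing down it reaches from about 0.35 to 0.9 m from the base axis. Payload 19.9 kg.
Tool frame: the origin (TCP) lies between the finger pads; the fingertips stand 25 mm ahead of it and the grasp point (between the pads) lies 6 mm ahead of it; z points along the fingers, y is the direction in which the jaws open and shut (so a half turn about z gives the same grasp; the last joint's range is limited). The gripper opens to 94 mm and grips with 3 to 60 N. Pads are 16 mm wide; open, the fingers measure 119 mm over their backs; the gripper's body (75 mm by 177 mm) begins 78 mm behind the grasp point.
Start: joints at [-1.183, 0.417, -0.01, 1.614, 0.005, 1.111, -0.053], TCP at [0.26, 0.568, 0.23] pointing down, gripper open.
Joint ranges: [-2.81, 2.81], [-0.39, 2.02], [-1.27, 1.25], [0.06, 2.57], [-1.19, 4.33], [0.19, 2], [-2.82, 2.82]. Speed limits (rad/s): [1.89, 1.89, 2.39, 2.39, 3.01, 3.01, 3.01].

### API

Orientations are given as a unit quaternion [x, y, z, w].
In Python, from cell import state, imaging, order gives the robot as it stands.
- The arm moves only by the shell command python3 -m jog 'ROWS' [FORCE]. ROWS is JSON, a list that holds one entry, the list of rows, each a list of 7 numbers: the shift along the world's x, y, z in units of 100 mm (1.0 is 100 mm), then the turn, a rotation vector about the world's x, y, z in units of pi rad (1.0 is pi rad), then the opening, from 0 (shut) to 1 (fully open). A call has 1 to 20 rows; each row is the pose to reach, as a shift and turn from the pose commanded when the call began, turning the shorter way round; what a row does not reach only later rows make up. A row lasts 1/12 s, in which the tool goes at most 41.7 mm and 7.16 degrees, less where a joint would pass 70% of its speed; a pose out of reach is approached as far as the arm can. A call with a number of a shift or a turn outside -1 to 1 is refused whole. A call with a gripper value outside its range is refused whole. The fingers move at their own pace and stop on an object; FORCE is the grip in N (left out, the last holds). Time passes only in rows, so rows that repeat a pose let the fingers close. It gives the time, the measured TCP pose, the force and the opening at its end, in the units of the state.
- state(): the state, without advancing time (a new reading comes with each control period).
- imaging.snapshot(name): name is "scene" or "top"; returns a dict with "image" (480x640x3 uint8, red, green, blue), "z_map" (480x640 float32, m along the optical axis (not along the pixel's ray), 0 where there is no reading), "fx", "fy", "cx", "cy" (pixels), "dist_coeffs" ([k1, k2, p1, p2, k3] as OpenCV has them; the pictures are not rectified), "extrinsics" (4x4, takes a point from world to camera coordinates). Camera axes: x right, y down, z forward; pixel columns grow to the right and rows downward; lengths in m; the calibration is good to about 2 mm. A picture is of the moment at which its call begins.
- order.finish_job(): hands the job in, once; it reports no verdict.
The state is a dict: "t": time; "joint_positions": joint angles; "qd": joint speeds; "joint_torque": joint torques, N m; "eef_pos": TCP position; "orientation": TCP orientation; "force": force on the tool from outside, world axes, zero at the start; "torque": the same for the moment, N m; "finger_gap": finger opening in m.
Only numpy, scipy, OpenCV 4.12 (cv2) and the standard library are available. Lean on these libraries where they do the work, as an engineer would, in place of code of your own. Each camera call takes 0.05 s, during which the arm holds its last target.

### The job

Strip the red and white fume-arm elbow for service: first stand the blue catch tray on the bench under the end of the hole where the yellow pin head sticks out and let go of it, then pick up the orange punch and with it drive the pin out from the other end so that the pin drops into the tray. Finally lay the punch back on the black mat; do not touch the pin with the gripper, do not let it fall outside the tray, and leave the bottle, the jar and the screwdriver where they are.

Things in the scene. Friction and masses are not known exactly. Their poses are not given: they have to be found in the camera images.
- hole_in (a point): Centre of the mouth of the through-hole on the side where the punch goes in. The hole is round, 22 mm across, level, 54 mm long, its axis 85 mm above the bench. +y of this frame points along the hole towards the exit, z up.
- hole_out (a point): Centre of the mouth where the pin comes out, 54 mm along +y from hole_in, same axes.
- joint_stand: The elbow in its stand, bolted to the bench; same axes as hole_in, origin on the bench under the middle of the hole. Block: x +-32, y +-27, 60 to 110 mm high. Foot below it: x +-25, y -27 to -3, so a tray up to 50 mm high fits under the overhanging exit half. Base plate 10 mm high: x +-55, y -63 to -3. White tube 54 mm thick at hole height: x 32 to 200; its post at x 150, y -27 to -3.
- drop (a point): Point 33 mm beyond the exit face (+y of the hole) and 10 mm above the bench, vertically under the hole's axis, where the middle of the pin falls; same axes as hole_in.
- pin_mid (a point): Middle of the steel hinge pin, 62 mm long: shank 20 mm thick, 50 mm long; yellow head 30 mm across, 12 mm thick, too big for the hole. +y runs along the pin to the head. At first it lies in the hole, head 2 to 8 mm off the exit face, shank end 6 to 12 mm inside the entry mouth, so only a punch reaches it. A spring detent drags on it: 3 to 7 N along the hole moves it. About 0.16 kg.
- tray_floor (a point): Blue open catch tray, outside 120 mm in its x, 160 mm in its y, 35 mm high, walls and floor 5 mm, loose on the bench, about 0.35 kg. This point is the centre of its inner floor, z up.
- tray_grip (a point): Point to grip of the white grip block on the middle of the tray's -x wall, 46 mm above the bench: the block is 16 mm thick in tray x, 70 mm long in tray y, stands free of obstacles on both faces from 35 to 56 mm above the bench; 56 mm from the tray's centre towards -x.
- punch_mid (a point): Centre of the orange handle of the punch: square, 28 by 28 mm, 80 mm long in x. A round steel shank 12 mm thick and 80 mm long continues from the handle's +x end along its axis, so that the tip lies 120 mm from this point along +x. It starts lying flat on the mat. Mass about 0.2 kg, balance point 10 mm from this point towards the tip.
- mat: Black rubber mat fixed to the bench, 240 mm in x, 140 mm in y, 3 mm thick. Origin at the centre of its underside.
- punch_tip (a point): Tip of the punch, 120 mm along +x from punch_mid.
- pin: The hinge pin itself; origin at the inner face of its head, 19 mm from pin_mid along +y.
- punch: The punch itself; origin on the underside of the handle, 14 mm below punch_mid.
- tray: The tray itself; origin on its underside, 5 mm below tray_floor.
- bottle: White plastic bottle with a red cap, 72 mm across, 170 mm high, standing; leave it alone. Origin at the centre of its underside.
- jar: Amber jar with a white cap, 66 mm across, 100 mm high, standing; leave it alone. Origin at the centre of its underside.
- screwdriver: Screwdriver lying on the bench, about 200 mm long; leave it alone.
Mind the look-alikes: they are no part of the job. What is meant by the punch is not green, and is the smaller of those in its own colour.

How it is judged:
On the way, in this order (a step that is already met when the one before it is completed fails the run):
1. the tray stands on the bench with the drop point inside it, released, while the pin is still in the hole (x of drop in the frame of tray_floor between -0.055 and 0.055 m and y of drop in the frame of tray_floor between -0.075 and 0.075 m and height (world z) of tray below 0.01 m and contact force between the fingers and tray below 0.1 N and linear speed of tray below 0.02 m/s and y of pin in the frame of hole_out below 0.04 m and height (world z) of pin_mid above 0.07 m), for 0.2 s.
2. the held punch, in the hole, drives the pin at least 10 mm farther out than it can start (contact force between punch and pin above 0.3 N and contact force between the fingers and punch above 1 N and y of pin in the frame of hole_out above 0.018 m and y of punch_tip in the frame of hole_in above 0.005 m and x of punch_tip in the frame of hole_in between -0.012 and 0.012 m), for 0.05 s.
3. the pin is in the tray (x of pin_mid in the frame of tray_floor between -0.055 and 0.055 m and y of pin_mid in the frame of tray_floor between -0.075 and 0.075 m and z of pin_mid in the frame of tray_floor below 0.045 m), for 0.2 s.
At the end, for the whole second after the job is handed in: The pin lies at rest inside the tray, the tray stands flat on the bench, and the punch lies at rest on the mat (the centre of its handle over the mat, less than 30 mm above the bench), all released (all of step 3 and linear speed of each of pin, punch below 0.03 m/s and height (world z) of tray below 0.01 m and angle between tray's own z axis and vertical below 0.1 rad and x of punch_mid in the frame of mat between -0.12 and 0.12 m and y of punch_mid in the frame of mat between -0.07 and 0.07 m and height (world z) of punch_mid below 0.03 m and contact force between the fingers and punch below 0.1 N and contact force between the fingers and tray below 0.1 N); the robot touches nothing.
It fails at once if the gripper touches the pin (contact force between the fingers and pin above 0.5 N).
It fails at once if the pin falls outside the tray (height (world z) of pin_mid below 0.05 m and not (x of pin_mid in the frame of tray_floor between -0.06 and 0.06 m and y of pin_mid in the frame of tray_floor between -0.08 and 0.08 m)).
It fails at once if the bottle, jar or screwdriver is moved more than 25 mm (distance of any of bottle, jar, screwdriver from where it was at the start of the episode above 0.025 m).
It also fails if it takes over 72 s, if anything falls off the work surface, if the arm or the gripper's body presses on something with over 40 N, if the wrist force passes 120 N, or if a joint passes its speed limit or range.

## Working session

There is one attempt and no reset: what is moved stays moved. The work goes in short steps, Python scripts to look and compute and a shell command to move; the robot and the scene stay as the last step left them, time stands still between calls to the robot, and variables do not carry over. Pictures are saved under pics/ and viewed, and the job is handed in when it is done.

```bash
mkdir -p pics; ls; python3 - <<'E'
from cell import state, imaging, order
import cv2,numpy as np
s=state();print(s)
for n in("scene","top"):
    d=imaging.snapshot(n);cv2.imwrite(f"pics/{n}0.png",d["image"][:,:,::-1]);np.savez(f"{n}0.npz",**{k:np.array(v) for k,v in d.items()})
    print(n,d["fx"],d["fy"],d["cx"],d["cy"],d["dist_coeffs"],d["extrinsics"])
E
```

```text
pics
{'t': 0.0, 'joint_positions': array([-1.18248408,  0.41795156, -0.01028047,  1.61415251,  0.00470911,
        1.11071597, -0.05298471]), 'qd': array([-0.0009192 ,  0.00077055,  0.00053734, -0.00130178,  0.0008544 ,
       -0.00099958, -0.00060228]), 'joint_torque': array([ 1.77950740e-03, -8.51237082e+01,  6.39864821e-01, -4.25969160e+01,
       -4.86664474e-02,  1.87070266e-02,  1.05277468e-04]), 'eef_pos': array([0.26031922, 0.56783091, 0.22984848]), 'orientation': array([ 2.13252304e-01,  9.76996976e-01, -5.97423411e-04, -7.51731872e-05]), 'force': array([-0.62548485, -0.29279829,  0.209113  ]), 'torque': array([ 0.03980604, -0.0258029 , -0.02243772]), 'finger_gap': 0.09409233703129768}
scene 543.9352748104199 543.9352748104199 320.08794039807407 235.50142748640314 [-0.03785777  0.          0.          0.          0.        ] [[-5.37906841e-01  8.43003520e-01 -1.13818429e-03  3.69746181e-01]
 [ 5.05320518e-01  3.21355519e-01 -8.00863162e-01 -1.55896801e-01]
 [-6.74764703e-01 -4.31364921e-01 -5.98846308e-01  1.66682345e+00]
 [ 0.00000000e+00  0.00000000e+00  0.00000000e+00  1.00000000e+00]]
top 457.50501571138113 457.50501571138113 320.98760357242406 236.7636380635833 [0.01844338 0.         0.         0.         0.        ] [[ 0.02288592 -0.99971525  0.00675643 -0.09841181]
 [-0.98311028 -0.02373222 -0.18146892  0.50231868]
 [ 0.18157759 -0.00248924 -0.98337347  1.17510579]
 [ 0.          0.          0.          1.        ]]
```

View pics/scene0.png

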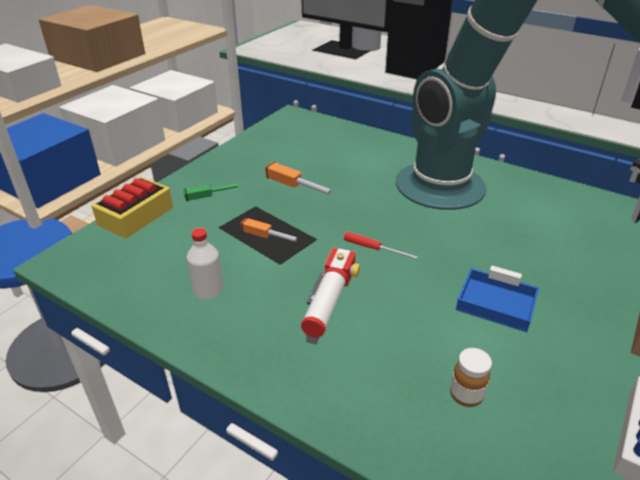

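View pics/top0.png

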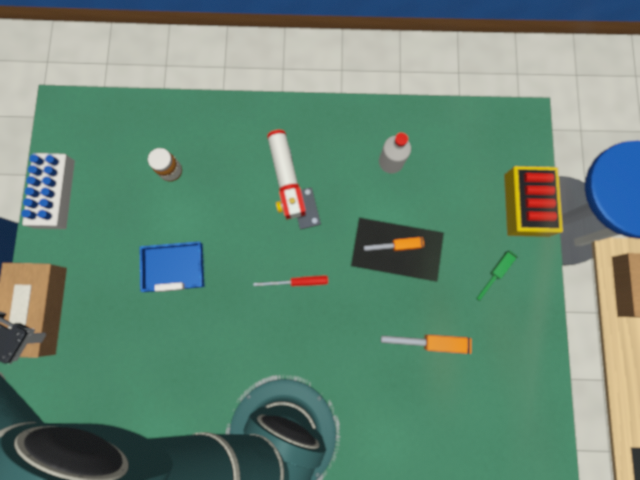

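The things that could be taken for the punch, in the top view, are:
- small orange on the mat at (407,244)
- larger orange at (449,344)
- green at (503,265)

The red screwdriver at (310,281) is a different object. I choose the small orange one on the mat. The yellow pin head is at (279,206), the tray is at (171,268) with its white grip at (168,287), the bottle is at (397,152) and the jar is at (165,164).

```bash
cat > h.py <<'E'
import numpy as np,cv2
def load(n):
    d=dict(np.load(n));return d
def cam(d):
    K=np.array([[d["fx"],0,d["cx"]],[0,d["fy"],d["cy"]],[0,0,1]],float);E=np.array(d["extrinsics"]);return K,np.array(d["dist_coeffs"],float),E
def ray(d,px):
    K,D,E=cam(d);u=cv2.undistortPoints(np.array(px,float).reshape(-1,1,2),K,D).reshape(-1,2)
    r=np.c_[u,np.ones(len(u))]@E[:3,:3];c=-E[:3,:3].T@E[:3,3];return c,r
def plane(d,px,z):
    c,r=ray(d,px);return c+r*((z-c[2])/r[:,2])[:,None]
def proj(d,P):
    K,D,E=cam(d);return cv2.projectPoints(np.array(P,float).reshape(-1,1,3),cv2.Rodrigues(E[:3,:3])[0],E[:3,3],K,D)[0].reshape(-1,2)
def cloud(d):
    z=d["z_map"];v,u=np.mgrid[0:480,0:640];K,D,E=cam(d)
    n=cv2.undistortPoints(np.c_[u.ravel(),v.ravel()].astype(float).reshape(-1,1,2),K,D).reshape(-1,2)
    P=np.c_[n,np.ones(len(n))]*z.ravel()[:,None];P=(P-E[:3,3])@E[:3,:3];return P.reshape(480,640,3)
def hsv(d):return cv2.cvtColor(d["image"],cv2.COLOR_RGB2HSV)
E
python3 - <<'E'
from h import *
d=load("top0.npz");im=d["image"]
def crop(d,n,u,v,w,h,s):
    cv2.imwrite(n,cv2.resize(d["image"][v:v+h,u:u+w,::-1],None,fx=s,fy=s,interpolation=cv2.INTER_CUBIC))
crop(d,"pics/c_punch.png",345,210,110,80,7)
crop(d,"pics/c_stand.png",255,120,80,120,5)
crop(d,"pics/c_tray.png",130,230,85,70,8)
s=load("scene0.npz");crop(s,"pics/c_stand_s.png",280,230,150,120,5)
for (n,d) in(("top",d),("scene",s)):
    C=cloud(d);H=hsv(d)
    pts={"top":[(407,244),(375,247),(291,200),(279,206),(168,287),(171,268),(435,230)],"scene":[(257,228),(358,268),(340,256),(505,275)]}[n]
    for u,v in pts: print(n,u,v,H[v,u],C[v,u].round(4))
E
```

```text
top 407 244 [ 17 211 235] [ 0.4926 -0.3185  0.0335]
top 375 247 [107  13 181] [ 0.4841 -0.2337  0.023 ]
top 291 200 [ 23 147 207] [ 0.5834 -0.0082  0.1224]
top 279 206 [ 26 228 219] [0.5723 0.0236 0.1015]
top 168 287 [ 23   9 228] [0.3612 0.3056 0.056 ]
top 171 268 [106 184 191] [0.4161 0.3187 0.0045]
top 435 230 [ 74 100 112] [ 0.5387 -0.402   0.0053]
scene 257 228 [ 12 178 185] [ 0.51   -0.3115  0.027 ]
scene 358 268 [ 22 154 161] [0.5831 0.0329 0.0968]
scene 340 256 [ 21 117 210] [ 0.5919 -0.0087  0.1188]
scene 505 275 [ 12   9 140] [0.374  0.3072 0.0506]
```

View pics/c_punch.png

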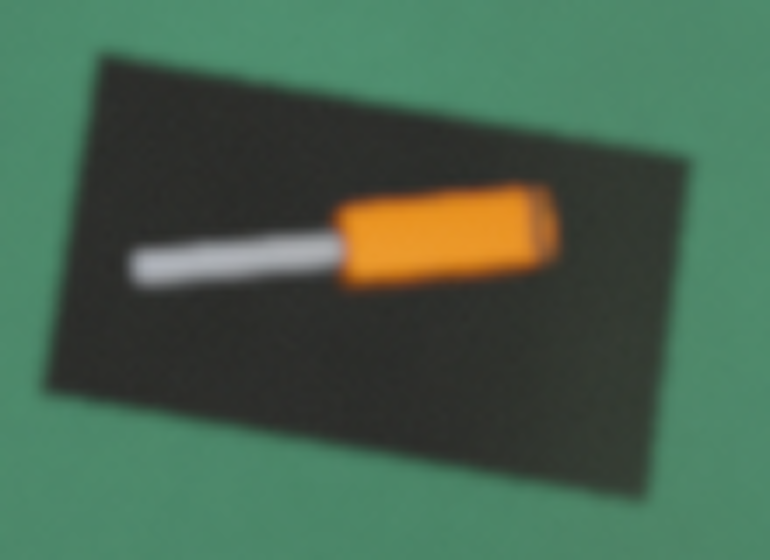

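View pics/c_stand.png

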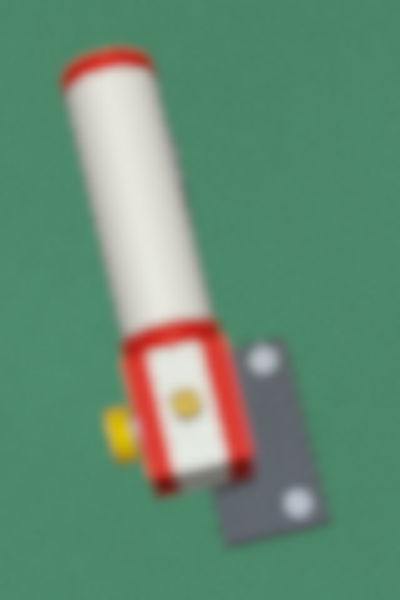

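View pics/c_tray.png

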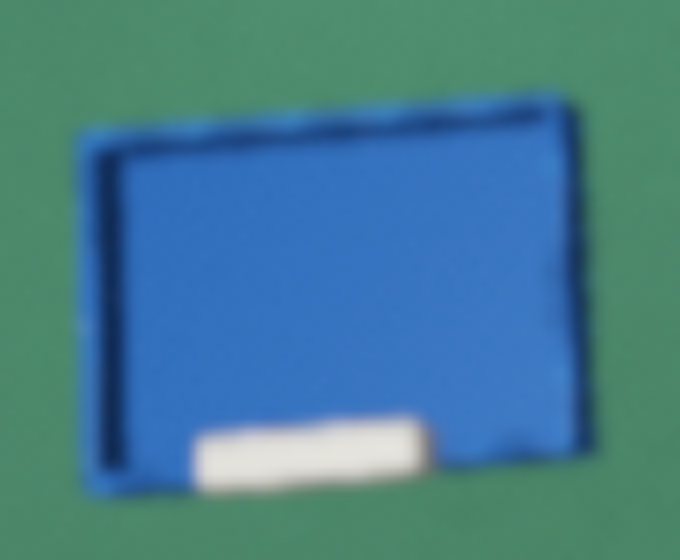

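View pics/c_stand_s.png

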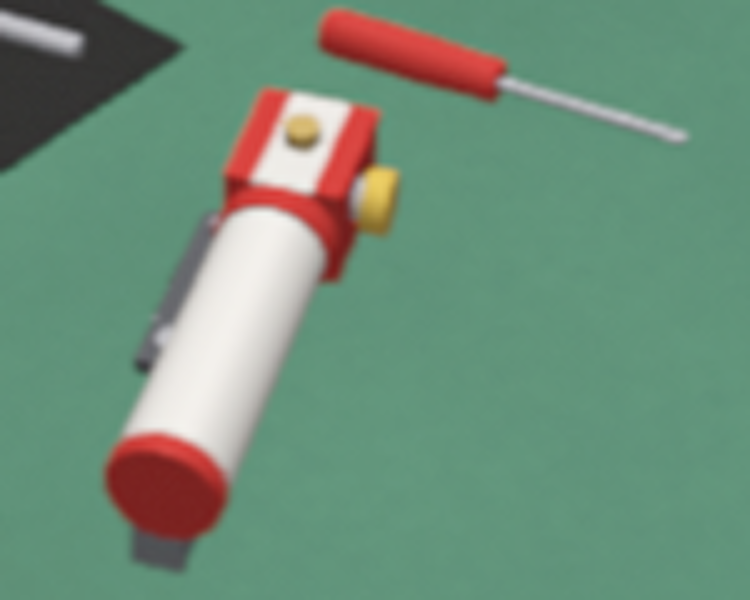

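The crops confirm the choices: the punch is a small orange handle with a steel shank lying on the mat, its tip pointing left in the top view. The elbow's yellow head is on its +y side and the base plate is on the entry side. Next I measure everything.

```bash
cat > meas.py <<'E'
from h import *
def big(m):
    n,l,s,c=cv2.connectedComponentsWithStats(m.astype(np.uint8));i=1+s[1:,4].argmax();return (l==i).astype(np.uint8)
def rect(P):
    r=cv2.minAreaRect((np.array(P)[:,:2]*1000).astype(np.float32));return r
def cont(m):
    c=max(cv2.findContours(m,cv2.RETR_EXTERNAL,cv2.CHAIN_APPROX_NONE)[0],key=cv2.contourArea);return c.reshape(-1,2)
def box(mask,u0,v0,u1,v1):
    o=np.zeros_like(mask);o[v0:v1,u0:u1]=mask[v0:v1,u0:u1];return o
def seg(H,h0,h1,s0,v0): return (H[...,0]>=h0)&(H[...,0]<=h1)&(H[...,1]>=s0)&(H[...,2]>=v0)
E
python3 - <<'E'
from meas import *
for n in("top","scene"):
    d=load(n+"0.npz");H=hsv(d);C=cloud(d);Z=C[...,2]
    print(n)
    B=dict(top=dict(st=(255,120,335,240),pu=(350,215,450,285),tr=(130,230,215,300)),scene=dict(st=(280,230,370,350),pu=(215,200,320,262),tr=(450,260,545,335)))[n]
    # block top
    m=box((Z>0.105)&(Z<0.1125),*B["st"]);m=big(m)>0
    print(" block top",m.sum(),rect(C[m]),Z[m].mean())
    # orange handle
    m=big(box(seg(H,5,22,120,90),*B["pu"]))
    P=C[m>0];top=P[P[:,2]>0.027];print(" handle px",m.sum(),"top z",np.median(P[:,2]),"all by plane.031",rect(plane(d,cont(m),0.031)),"cloudtop",rect(top),top.mean(0))
    # shank
    m2=big(box((H[...,1]<60)&(H[...,2]>120),*B["pu"]));q=plane(d,cont(m2),0.019);print(" shank",rect(q),np.median(Z[m2>0]))
    # tray
    m=big(box(seg(H,98,115,150,60),*B["tr"]))
    P=C[m>0];rim=P[(P[:,2]>0.031)&(P[:,2]<0.037)];print(" tray rim",len(rim),rect(rim))
    g=big(box((H[...,1]<50)&(H[...,2]>120),*B["tr"]));P=C[g>0];P=P[P[:,2]>.053];print(" grip",len(P),rect(P),P.mean(0))
    # mat
    # yellow head
    y=big(box(seg(H,20,32,180,100),*B["st"]));P=C[y>0];print(" head",P.mean(0),P.min(0),P.max(0),y.sum())
    # tube
    t=box((Z>0.07)&(H[...,1]<60)&(H[...,2]>120),*B["st"]);t=big(t)>0;P=C[t]; 
    hi=P[P[:,2]>0.1085] if n=="top" else P
    print(" tube",rect(P))
E
```

```text
top
 block top 972 ((665.07568359375, 13.41561508178711), (231.50262451171875, 53.89795684814453), 15.174476623535156) 0.10886054719818306
 handle px 399 top z 0.029913686560991682 all by plane.031 ((495.4938049316406, -322.6705017089844), (35.28139114379883, 86.53443908691406), 7.138946533203125) cloudtop ((413.31475830078125, -210.65142822265625), (58.89614486694336, 359.7070007324219), 36.4764289855957) [ 0.49516275 -0.32212791  0.03943157]
 shank ((486.36676025390625, -243.59835815429688), (12.447272300720215, 79.86421966552734), 6.633668422698975) 0.02165305242598878
 tray rim 278 ((419.3306884765625, 312.29827880859375), (119.6285400390625, 160.23419189453125), 6.294565677642822)
 grip 149 ((332.7202453613281, 126.40119934082031), (430.58917236328125, 29.875181198120117), 80.57106018066406) [0.3628461  0.30288578 0.06456527]
 head [0.57212798 0.02465934 0.09580956] [0.56225267 0.01861709 0.08728662] [0.58394672 0.02934941 0.10152893] 29
 tube ((526.4140014648438, -22.698944091796875), (502.3406677246094, 48.56929016113281), 14.499276161193848)
scene
 block top 1138 ((669.193115
[... 469 characters left out ...]
84838867188, 83.38632202148438), 6.011415004730225) 0.021364490312790557
 tray rim 377 ((424.30328369140625, 311.18963623046875), (126.55367279052734, 158.15052795410156), 6.305298328399658)
 grip 149 ((876.8189086914062, 397.0850524902344), (1055.7947998046875, 68.65656280517578), 10.26848316192627) [0.38325473 0.30763605 0.06674534]Traceback (most recent call last):
  File "<stdin>", line 20, in <module>
  File "meas.py", line 3, in big
    n,l,s,c=cv2.connectedComponentsWithStats(m.astype(np.uint8));i=1+s[1:,4].argmax();return (l==i).astype(np.uint8)
                                                                     ~~~~~~~~~~~~~~^^
ValueError: attempt to get argmax of an empty sequence
```

```bash
python3 - <<'E'
from meas import *
T=load("top0.npz");S=load("scene0.npz")
def tri(a,b):
    c1,r1=ray(T,[a]);c2,r2=ray(S,[b]);r1=r1[0]/np.linalg.norm(r1);r2=r2[0]/np.linalg.norm(r2)
    A=np.c_[r1,-r2];t=np.linalg.lstsq(A,c2-c1,rcond=None)[0];p,q=c1+r1*t[0],c2+r2*t[1];return (p+q)/2,np.linalg.norm(p-q)
def cen(d,b,*a):
    m=big(box(seg(hsv(d),*a),*b));y,x=np.nonzero(m);return (x.mean(),y.mean()),m.sum()
# yellow head / brass dot
ht,hs=cen(T,(270,195,285,215),20,32,150,90),cen(S,(350,260,365,280),20,32,120,90);print(ht,hs,"head",tri(ht[0],hs[0]))
dt,ds=cen(T,(285,195,298,207),18,30,70,90),cen(S,(330,250,346,262),18,30,70,90);print(dt,ds,"dot",tri(dt[0],ds[0]))
for n,d,bs in(("top",T,((375,130,420,180),(140,140,185,185),(245,270,335,292))),("scene",S,((180,225,225,300),(445,345,495,410),(340,228,420,262)))):
    C=cloud(d);H=hsv(d);g=(H[...,0]>65)&(H[...,0]<90)&(H[...,1]>70)
    for b in bs:
        m=box(~g&(C[...,2]>.006),*b);m=big(m)>0;P=C[m];c,r=cv2.minEnclosingCircle((P[:,:2]*1000).astype(np.float32));print(n,b,m.sum(),np.percentile(P,[2,50,98],axis=0).round(3).tolist())
    # mat
    m=big(box((H[...,2]<75)&(H[...,1]<120),*((345,210,450,290) if n=="top" else (215,200,320,262))))
    print("mat",rect(plane(d,cont(m),.003)))
    st=(255,120,335,240) if n=="top" else (280,230,370,350)
    # white grip contour on plane .056
    tr=(130,230,215,300) if n=="top" else (450,260,545,335)
    g2=big(box((H[...,1]<50)&(H[...,2]>(190 if n=="top" else 170)),*tr));print("grip",rect(plane(d,cont(g2),.056)))
    b=big(box(seg(H,98,115,150,60),*tr)|(g2>0));print("trayout@35",rect(plane(d,cont(b),.035)))
for (nm,P) in(("dot",(586,-9,112)),): print(proj(T,[np.array(P)/1000]),proj(S,[np.array(P)/1000]))
E
```

```text
((np.float64(278.7560975609756), np.float64(206.46341463414635)), np.uint64(41)) ((np.float64(355.23943661971833), np.float64(269.67605633802816)), np.uint64(71)) head (array([0.57636232, 0.02448619, 0.0831074 ]), np.float64(0.0031138448173705664))
((np.float64(291.7826086956522), np.float64(200.08695652173913)), np.uint64(23)) ((np.float64(339.9117647058824), np.float64(255.7058823529412)), np.uint64(34)) dot (array([ 0.58594711, -0.01081013,  0.11452587]), np.float64(0.002623113181664123))
top (375, 130, 420, 180) 908 [[0.701, -0.311, 0.013], [0.72, -0.274, 0.113], [0.756, -0.247, 0.173]]
top (140, 140, 185, 185) 763 [[0.661, 0.311, 0.012], [0.683, 0.332, 0.094], [0.717, 0.367, 0.104]]
top (245, 270, 335, 292) 432 [[0.377, -0.103, 0.011], [0.387, -0.046, 0.022], [0.405, 0.082, 0.029]]
mat ((484.0181884765625, -296.94732666015625), (233.9706268310547, 134.72042846679688), 81.07987213134766)
grip ((363.4588317871094, 305.7880554199219), (15.69892692565918, 66.81721496582031), 6.0521697998046875)
trayout@35 ((418.0804748535156, 308.5582275390625), (122.48291778564453, 165.83334350585938), 6.374353885650635)
scene (180, 225, 225, 300) 1822 [[0.721, -0.297, 0.01], [0.757, -0.264, 0.093], [0.777, -0.244, 0.171]]
scene (445, 345, 495, 410) 1866 [[0.675, 0.314, 0.009], [0.719, 0.346, 0.075], [0.731, 0.374, 0.103]]
scene (340, 228, 420, 262) 445 [[0.382, -0.102, 0.008], [0.399, -0.042, 0.019], [0.411, 0.085, 0.028]]
mat ((489.4274597167969, -297.5184326171875), (235.44979858398438, 136.306640625), 81.08008575439453)
grip ((367.3468017578125, 304.978271484375), (20.288557052612305, 71.2938003540039), 6.21140193939209)
trayout@35 ((440.5827941894531, 312.94732666015625), (152.3914337158203, 158.08013916015625), 6.353868007659912)
[[291.59328631 200.08451615]] [[341.16282687 256.9426783 ]]
```

Measured:
- **Stand:** origin about (586,-10) mm, yaw 15.3°. The block and tube come out 232×54 mm as they should.
- **Tray grip:** (365.5,305.5), yaw 6.2°.
- **Punch middle:** (497,-324), pointing at 96.5°.
- **Drop point:** about (570,48).

First move is to the tray grip.

```bash
python3 -m jog '[[[0.35,-0.9,-0.3,0,0,-0.165,0.6],[0.35,-0.9,-0.3,0,0,-0.165,0.6],[0.35,-0.9,-0.3,0,0,-0.165,0.6],[0.35,-0.9,-0.3,0,0,-0.165,0.6],[0.35,-0.9,-0.3,0,0,-0.165,0.6]]]' 40
python3 -m jog '[[[0.35,-0.9,-0.3,0,0,-0.164,0.6],[0.35,-0.9,-0.3,0,0,-0.164,0.6],[0.35,-0.9,-0.3,0,0,-0.164,0.6],[0.35,-0.9,-0.3,0,0,-0.164,0.6],[0.35,-0.9,-0.3,0,0,-0.164,0.6]]]'
python3 -m jog '[[[0.35,-0.82,-0.3,0,0,0,0.6],[0.35,-0.82,-0.3,0,0,0,0.6],[0.35,-0.82,-0.3,0,0,0,0.6],[0.35,-0.82,-0.3,0,0,0,0.6],[0.35,-0.82,-0.3,0,0,0,0.6],[0.35,-0.82,-0.3,0,0,0,0.6]]]'
cat > st.py <<'E'
from cell import state
from scipy.spatial.transform import Rotation as R
import numpy as np
s=state();M=R.from_quat(s["orientation"]).as_matrix()
print("t",round(s["t"],2),"p",(s["eef_pos"]*1000).round(1),"yaw_y",round(np.degrees(np.arctan2(M[1,1],M[0,1])),2),"z",M[:,2].round(3),"F",s["force"].round(1),"gap",round(s["finger_gap"],4),"q",s["joint_positions"].round(2))
E
python3 st.py
```

```text
t: 0.52
eef_pos: [0.2959, 0.4771, 0.2002]
orientation: [0.46, 0.888, -0.0, 0.0]
force: [-0.9, 0.5, 0.8]
finger_gap: 0.064
t: 0.93
eef_pos: [0.3306, 0.3879, 0.1704]
orientation: [0.67, 0.743, -0.0, 0.0]
force: [-0.3, 1.4, -0.2]
finger_gap: 0.0564
t: 1.43
eef_pos: [0.3651, 0.3078, 0.1408]
orientation: [0.666, 0.746, 0.0, -0.0]
force: [0.5, -0.0, 1.1]
finger_gap: 0.0565
t 1.43 p [365.1 307.8 140.8] yaw_y 6.42 z [ 0.     0.001 -1.   ] F [ 0.5 -0.   1.1] gap 0.0565 q [-0.99  0.28  0.26  2.06 -0.1   0.81 -0.56]
```

```bash
python3 -m jog '[[[0,-0.02,-0.4,0,0,0,0.6],[0,-0.02,-0.6,0,0,0,0.6],[0,-0.02,-0.8,0,0,0,0.6],[0,-0.02,-0.88,0,0,0,0.6],[0,-0.02,-0.88,0,0,0,0.6],[0,-0.02,-0.88,0,0,0,0.6]]]'
python3 - <<'E'
from cell import imaging
import cv2
for n,(u,v,w,h) in(("top",(110,220,130,100)),("scene",(430,230,140,120))):
    d=imaging.snapshot(n);cv2.imwrite(f"pics/{n}1.png",cv2.resize(d["image"][v:v+h,u:u+w,::-1],None,fx=4,fy=4,interpolation=cv2.INTER_CUBIC))
E
python3 st.py
```

```text
t: 1.93
eef_pos: [0.3654, 0.305, 0.0529]
orientation: [0.667, 0.745, 0.0, -0.0]
force: [-0.5, -0.5, 0.2]
finger_gap: 0.0564
t 2.03 p [365.8 305.   53.6] yaw_y 6.21 z [ 0.001  0.001 -1.   ] F [ 0.6 -0.2  0.1] gap 0.0565 q [-0.95  0.43  0.23  2.12 -0.17  0.61 -0.5 ]
```

View pics/scene1.png

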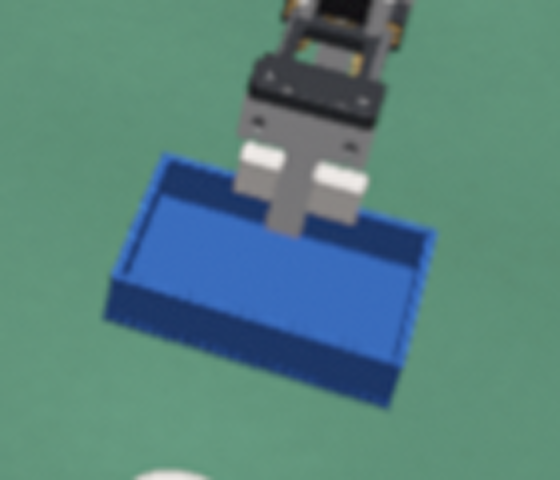

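The fingers straddle the white block at its middle, with one finger inside the tray (crop about (290,190)). I close and lift.

```bash
python3 -m jog '[[[0,0,0,0,0,0,0],[0,0,0,0,0,0,0],[0,0,0,0,0,0,0],[0,0,0,0,0,0,0],[0,0,0,0,0,0,0],[0,0,0,0,0,0,0],[0,0,0,0,0,0,0],[0,0,0,0,0,0,0]]]' 45
python3 -m jog '[[[0,0,0.1,0,0,0,0],[0,0,0.2,0,0,0,0],[0,0,0.3,0,0,0,0],[0,0,0.4,0,0,0,0],[0,0,0.4,0,0,0,0],[0,0,0.4,0,0,0,0]]]'
python3 - <<'E'
from cell import imaging
import cv2
n,(u,v,w,h)=("scene",(430,200,140,140))
d=imaging.snapshot(n);cv2.imwrite(f"pics/{n}2.png",cv2.resize(d["image"][v:v+h,u:u+w,::-1],None,fx=4,fy=4,interpolation=cv2.INTER_CUBIC))
E
python3 st.py
```

```text
t: 2.7
eef_pos: [0.3654, 0.3041, 0.0524]
orientation: [0.668, 0.744, -0.0, -0.0]
force: [-0.0, -0.2, 1.6]
finger_gap: 0.0157
t: 3.2
eef_pos: [0.3656, 0.3045, 0.0932]
orientation: [0.668, 0.744, 0.001, -0.0]
force: [0.3, 0.1, -3.0]
finger_gap: 0.0158
t 3.25 p [365.4 304.3  92.6] yaw_y 6.17 z [ 0.  0. -1.] F [-0.6  0.1 -3. ] gap 0.0158 q [-0.97  0.36  0.25  2.1  -0.14  0.7  -0.53]
```

View pics/scene2.png

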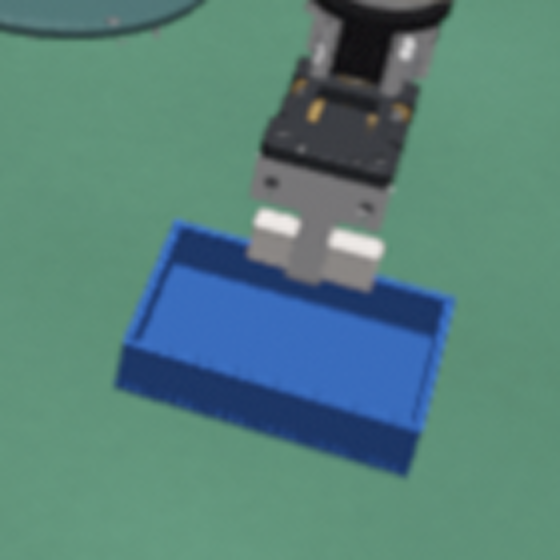

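The tray hangs level with 3 N of weight on the wrist. I carry it to beyond the exit, lower it, then slide it in low.

```bash
python3 -m jog '[[[0.2,-0.3,0,0,0,0.02,0],[0.4,-0.6,0,0,0,0.035,0],[0.64,-0.92,0,0,0,0.0505,0],[0.64,-0.92,0,0,0,0.0505,0],[0.64,-0.92,0,0,0,0.0505,0]]]'
python3 -m jog '[[[0.2,-0.3,0,0,0,0,0],[0.4,-0.6,0,0,0,0,0],[0.64,-0.92,0,0,0,0,0],[0.64,-0.92,0,0,0,0,0],[0.64,-0.92,-0.15,0,0,0,0],[0.64,-0.92,-0.3,0,0,0,0],[0.64,-0.92,-0.3,0,0,0,0],[0.64,-0.92,-0.3,0,0,0,0]]]'
python3 st.py
python3 - <<'E'
from cell import imaging
import cv2
for n,(u,v,w,h) in(("top",(180,110,180,140)),("scene",(280,190,200,150))):
    d=imaging.snapshot(n);cv2.imwrite(f"pics/{n}3.png",cv2.resize(d["image"][v:v+h,u:u+w,::-1],None,fx=4,fy=4,interpolation=cv2.INTER_CUBIC))
E
```

```text
t: 3.67
eef_pos: [0.4303, 0.21, 0.092]
orientation: [0.609, 0.793, -0.001, 0.0]
force: [0.0, -0.3, -3.1]
finger_gap: 0.0155
t: 4.33
eef_pos: [0.4926, 0.1208, 0.0619]
orientation: [0.607, 0.795, -0.001, -0.001]
force: [-0.6, -0.0, -2.5]
finger_gap: 0.0153
t 4.33 p [492.6 120.8  61.9] yaw_y 15.28 z [-0.002 -0.001 -1.   ] F [-0.6 -0.  -2.5] gap 0.0153 q [-0.52  0.46  0.26  2.04 -0.19  0.67  0.13]
```

View pics/scene3.png

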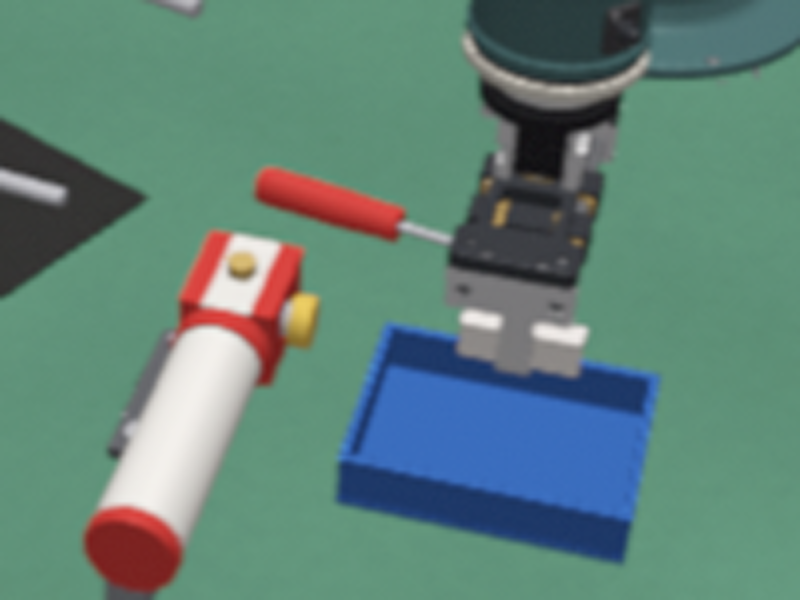

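The tray is clear of the pin head (crop (303,320)) and parallel to the hole. I slide it in, lower it and let go.

```bash
python3 -m jog '[[[0.05,-0.2,0,0,0,0,0],[0.11,-0.4,0,0,0,0,0],[0.17,-0.64,0,0,0,0,0],[0.17,-0.64,0,0,0,0,0],[0.17,-0.64,0,0,0,0,0],[0.17,-0.64,-0.05,0,0,0,0],[0.17,-0.64,-0.09,0,0,0,0],[0.17,-0.64,-0.09,0,0,0,0],[0.17,-0.64,-0.09,0,0,0,0]]]'
python3 -m jog '[[[0,0,0,0,0,0,0.15],[0,0,0,0,0,0,0.25],[0,0,0,0,0,0,0.4],[0,0,0,0,0,0,0.4],[0,0,0,0,0,0,0.4],[0,0,0,0,0,0,0.4]]]'
python3 -m jog '[[[0,0,0.4,0,0,0,0.4],[0,0,0.8,0,0,0,0.4],[0,0,1,0,0,0,0.4],[0,0,1,0,0,0,0.6],[0,0,1,0,0,0,0.6]]]'
python3 st.py
python3 - <<'E'
from cell import imaging
import cv2
for n,(u,v,w,h) in(("top",(180,110,180,140)),("scene",(280,190,200,150))):
    d=imaging.snapshot(n);cv2.imwrite(f"pics/{n}4.png",cv2.resize(d["image"][v:v+h,u:u+w,::-1],None,fx=4,fy=4,interpolation=cv2.INTER_CUBIC))
E
```

```text
t: 5.18
eef_pos: [0.5101, 0.0568, 0.0531]
orientation: [0.607, 0.795, -0.0, -0.0]
force: [-0.2, -0.4, -2.8]
finger_gap: 0.0159
t: 5.68
eef_pos: [0.5105, 0.0561, 0.0536]
orientation: [0.607, 0.795, 0.0, 0.0]
force: [-0.1, 0.3, -0.0]
finger_gap: 0.0376
t: 6.1
eef_pos: [0.5109, 0.0564, 0.1544]
orientation: [0.607, 0.795, 0.001, 0.001]
force: [0.3, 0.6, -0.7]
finger_gap: 0.0476
t 6.1 p [510.9  56.4 154.4] yaw_y 15.26 z [ 0.002  0.001 -1.   ] F [ 0.3  0.6 -0.7] gap 0.0476 q [-0.43  0.32  0.31  1.97 -0.13  0.87  0.21]
```

View pics/scene4.png

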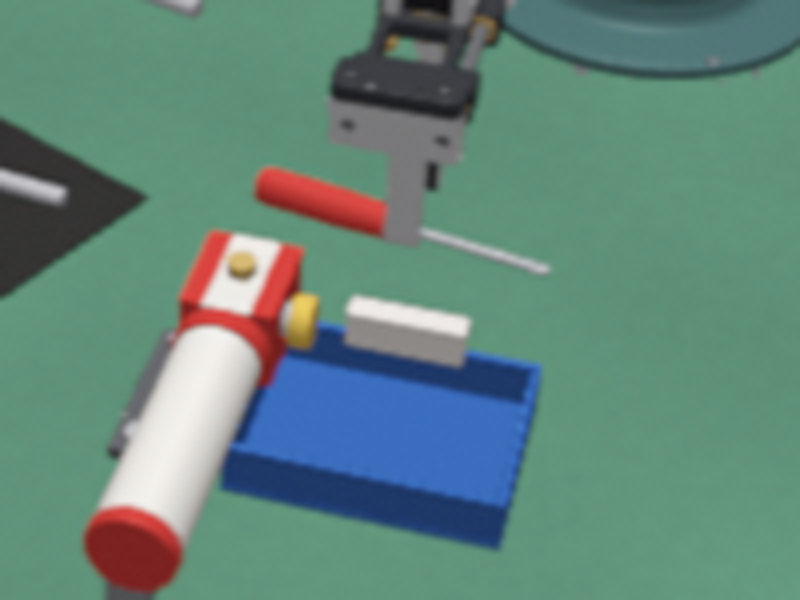

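View pics/top4.png

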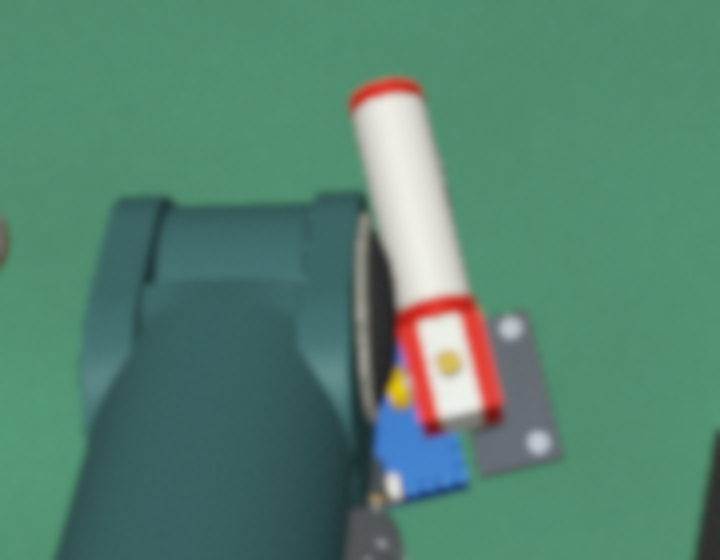

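The tray is released and stands flat, with the yellow head (crop (303,320)) over it and its near edge under the block. Next I move to the punch.

```bash
python3 -m jog '[[[0,-0.1,0.2,0,0,0,0.6],[0,-0.5,0.3,0,0,0,0.6],[0,-0.95,0.3,0,0,-0.02,0.6],[0,-0.95,0.3,0,0,-0.02,0.6]]]'
python3 -m jog '[[[-0.05,-0.5,0,0,0,-0.02,0.6],[-0.05,-0.95,0,0,0,-0.029,0.6],[-0.05,-0.95,0,0,0,-0.029,0.6],[-0.05,-0.95,0,0,0,-0.029,0.6]]]'
python3 -m jog '[[[-0.05,-0.5,0,0,0,0,0.6],[-0.05,-0.95,0,0,0,0,0.6],[-0.05,-0.95,0,0,0,0,0.6]]]'
python3 -m jog '[[[-0.04,-0.45,0,0,0,0,0.6],[-0.04,-0.9,-0.2,0,0,0,0.6],[-0.04,-0.9,-0.6,0,0,0,0.6],[-0.04,-0.9,-0.8,0,0,0,0.6],[-0.04,-0.9,-0.8,0,0,0,0.6],[-0.04,-0.9,-0.8,0,0,0,0.6]]]'
python3 st.py
python3 - <<'E'
from cell import imaging
import cv2
for n,(u,v,w,h) in(("top",(330,190,140,110)),("scene",(180,150,160,120))):
    d=imaging.snapshot(n);cv2.imwrite(f"pics/{n}5.png",cv2.resize(d["image"][v:v+h,u:u+w,::-1],None,fx=4,fy=4,interpolation=cv2.INTER_CUBIC))
E
```

```text
t: 6.53
eef_pos: [0.5097, -0.0457, 0.1831]
orientation: [0.636, 0.772, -0.001, 0.0]
force: [-0.2, -1.8, -0.4]
finger_gap: 0.0568
t: 6.87
eef_pos: [0.5043, -0.1377, 0.1823]
orientation: [0.668, 0.744, -0.001, -0.0]
force: [-0.4, 0.6, 0.7]
finger_gap: 0.0558
t: 7.12
eef_pos: [0.4991, -0.2334, 0.1826]
orientation: [0.668, 0.744, -0.001, -0.0]
force: [0.4, -1.7, 0.4]
finger_gap: 0.0566
t: 7.62
eef_pos: [0.4959, -0.3178, 0.1023]
orientation: [0.666, 0.746, -0.001, -0.002]
force: [0.4, -0.5, 0.5]
finger_gap: 0.0562
t 7.62 p [ 495.9 -317.8  102.3] yaw_y 6.45 z [-0.003  0.001 -1.   ] F [ 0.4 -0.5  0.5] gap 0.0562 q [ 0.18  0.54  0.44  1.82 -0.3   0.85  0.88]
```

View pics/scene5.png

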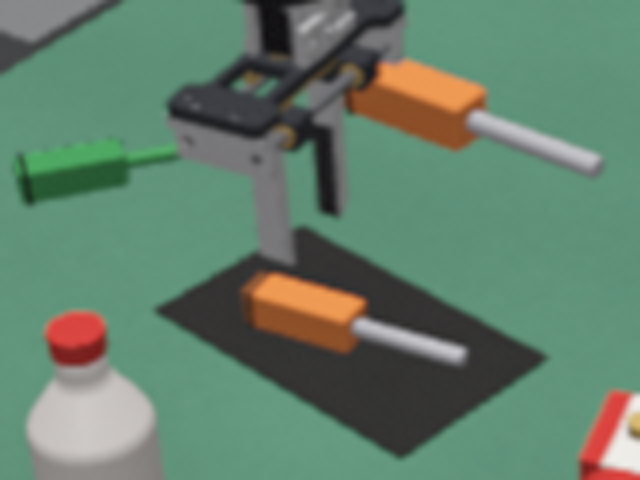

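View pics/top5.png

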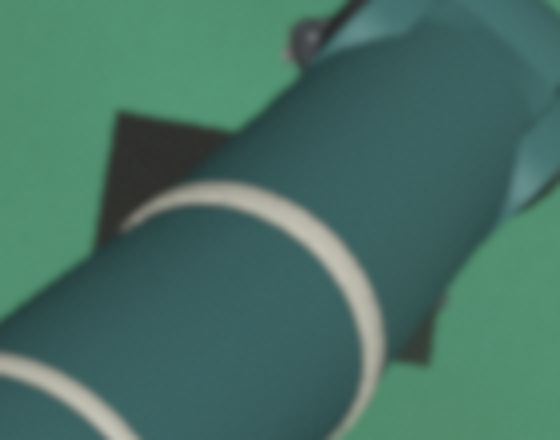

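The gripper is above the orange handle on the mat (scene crop (305,310)), jaws across it. I descend with the fingertips kept about 7 mm up, then close.

```bash
python3 -m jog '[[[0.005,-0.01,-0.3,0,0,0,0.6],[0.005,-0.01,-0.5,0,0,0,0.6],[0.005,-0.01,-0.6,0,0,0,0.6],[0.005,-0.01,-0.7,0,0,0,0.6],[0.005,-0.01,-0.7,0,0,0,0.6],[0.005,-0.01,-0.7,0,0,0,0.6]]]'
python3 st.py
python3 -m jog '[[[0,0,0,0,0,0,0.45],[0,0,0,0,0,0,0.3],[0,0,0,0,0,0,0.2],[0,0,0,0,0,0,0],[0,0,0,0,0,0,0],[0,0,0,0,0,0,0],[0,0,0,0,0,0,0]]]' 40
python3 st.py
python3 -m jog '[[[0,0,0.2,0,0,0,0],[0,0,0.4,0,0,0,0],[0,0,0.7,0,0,0,0],[0,0,1,0,0,0,0],[0,0,1,0,0,0,0],[0,0,1,0,0,0,0]]]'
python3 -m jog '[[[0,0,0.3,0,0,0,0],[0,0,0.5,0,0,0,0],[0,0,0.5,0,0,0,0],[0,0,0.5,0,0,0,0]]]'
python3 st.py
python3 - <<'E'
from cell import imaging
import cv2,numpy as np
for n,(u,v,w,h) in(("scene",(180,130,160,120)),):
    d=imaging.snapshot(n);np.savez(f"{n}6.npz",**{k:np.array(v) for k,v in d.items()});cv2.imwrite(f"pics/{n}6.png",cv2.resize(d["image"][v:v+h,u:u+w,::-1],None,fx=4,fy=4,interpolation=cv2.INTER_CUBIC))
E
```

```text
t: 8.22
eef_pos: [0.4974, -0.3199, 0.0343]
orientation: [0.666, 0.746, 0.0, 0.0]
force: [0.6, 0.0, -0.2]
finger_gap: 0.0562
t 8.22 p [ 497.4 -319.9   34.3] yaw_y 6.44 z [ 0.001 -0.    -1.   ] F [ 0.6  0.  -0.2] gap 0.0562 q [ 0.22  0.64  0.4   1.84 -0.36  0.73  0.93]
t: 8.8
eef_pos: [0.4971, -0.3199, 0.0338]
orientation: [0.666, 0.746, 0.0, 0.0]
force: [-0.9, 0.9, 4.8]
finger_gap: 0.0279
t 8.8 p [ 497.1 -319.9   33.8] yaw_y 6.43 z [ 0. -0. -1.] F [-0.9  0.9  4.8] gap 0.0279 q [ 0.22  0.64  0.4   1.84 -0.36  0.73  0.93]
t: 9.3
eef_pos: [0.4975, -0.3201, 0.1346]
orientation: [0.666, 0.746, 0.0, 0.001]
force: [-0.0, 0.9, -1.7]
finger_gap: 0.0275
t: 9.63
eef_pos: [0.4969, -0.3197, 0.1829]
orientation: [0.666, 0.746, 0.0, -0.0]
force: [-0.1, 0.2, -2.1]
finger_gap: 0.0278
t 9.63 p [ 496.9 -319.7  182.9] yaw_y 6.43 z [-0.  0. -1.] F [-0.1  0.2 -2.1] gap 0.0278 q [ 0.14  0.44  0.49  1.76 -0.24  1.    0.84]
```

View pics/scene6.png

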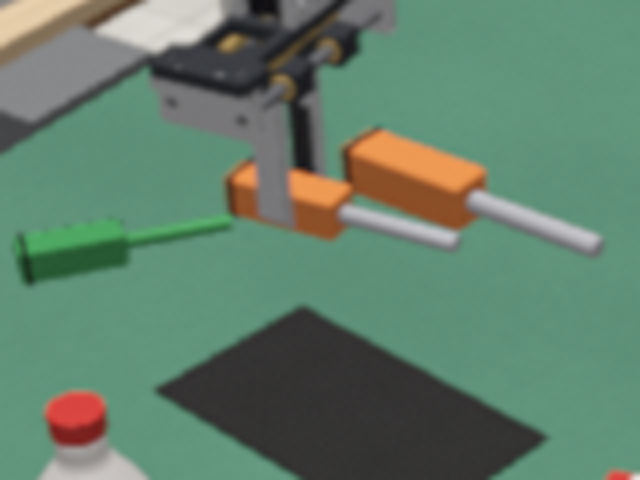

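The punch is held level, gap 27.8 mm, on the right object with the larger orange one still behind it. I carry it high to the entry side and turn it parallel to the hole.

```bash
python3 -m jog '[[[0.2,0.25,0,0,0,0.01,0],[0.4,0.5,0,0,0,0.03,0],[0.66,0.76,0,0,0,0.049,0],[0.66,0.76,0,0,0,0.049,0],[0.66,0.76,0,0,0,0.049,0]]]'
python3 -m jog '[[[0.2,0.25,0,0,0,0,0],[0.4,0.5,0,0,0,0,0],[0.66,0.765,0,0,0,0,0],[0.66,0.765,0,0,0,0,0],[0.66,0.765,0,0,0,0,0],[0.66,0.765,0,0,0,0,0]]]'
python3 st.py
python3 - <<'E'
from cell import imaging
import cv2,numpy as np
for n,(u,v,w,h) in(("scene",(200,130,180,140)),("top",(260,110,160,120))):
    d=imaging.snapshot(n);np.savez(f"{n}7.npz",**{k:np.array(v) for k,v in d.items()});cv2.imwrite(f"pics/{n}7.png",cv2.resize(d["image"][v:v+h,u:u+w,::-1],None,fx=4,fy=4,interpolation=cv2.INTER_CUBIC))
E
```

```text
t: 10.1
eef_pos: [0.5634, -0.2416, 0.1812]
orientation: [0.606, 0.796, -0.0, -0.001]
force: [0.1, -0.3, -1.2]
finger_gap: 0.0279
t: 10.6
eef_pos: [0.6278, -0.1685, 0.1822]
orientation: [0.608, 0.794, -0.001, -0.001]
force: [-1.0, -0.7, -2.8]
finger_gap: 0.0276
t 10.6 p [ 627.8 -168.5  182.2] yaw_y 15.16 z [-0.002 -0.    -1.   ] F [-1.  -0.7 -2.8] gap 0.0276 q [-0.07  0.54  0.4   1.6  -0.23  1.05  0.66]
```

View pics/scene7.png

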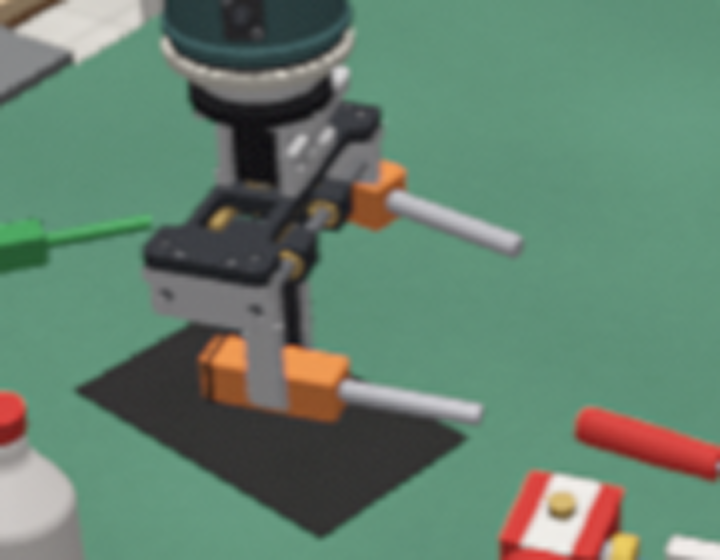

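View pics/top7.png

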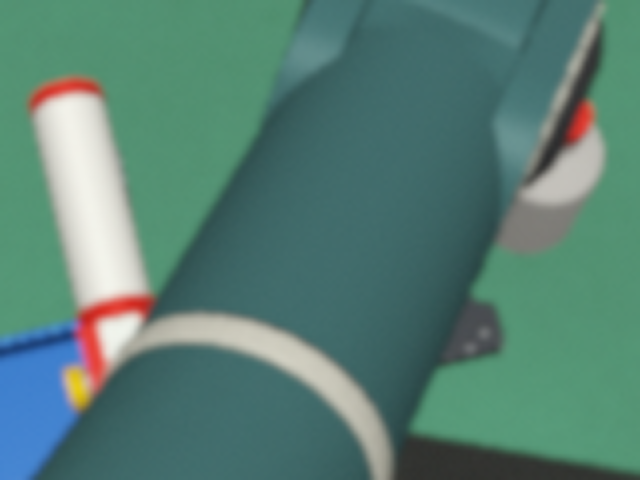

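```bash
cat > tip.py <<'E'
import sys
from meas import *
def run(f,b,z,vmin=120):
    d=load(f);H=hsv(d);C=cloud(d)
    m=big(box((H[...,1]<55)&(H[...,2]>vmin),*b));y,x=np.nonzero(m);p=np.c_[x,y].astype(np.float32)
    vx,vy,x0,y0=cv2.fitLine(p,cv2.DIST_L2,0,.01,.01).ravel();t=(p-[x0,y0])@[vx,vy]
    e=np.array([[x0,y0]])+np.outer([t.min(),t.max()],[vx,vy])
    W=plane(d,e,z)*1000;print("px",m.sum(),e.round(1).tolist(),"world",W.round(1).tolist(),"len",np.linalg.norm(W[1]-W[0]).round(1),"ang",np.degrees(np.arctan2(*(W[1]-W[0])[1::-1])).round(2),"cloud z med",np.median(C[m>0][:,2]).round(4))
    c,s=np.cos(np.radians(15.3)),np.sin(np.radians(15.3));
    for o in((586,-10),(588.2,-9.2)):
        q=W[:,:2]-o;print(" stand xy",o,(q@np.array([[c,-s],[s,c]])).round(1).tolist())
    return d,m
if __name__=="__main__":
    run("scene7.npz",(284,222,325,240),.1654)
E
python3 tip.py
```

```text
px 191 [[285.0, 226.1999969482422], [320.20001220703125, 233.10000610351562]] world [[616.9, -137.5, 165.4], [596.6, -57.5, 165.4]] len 82.6 ang 104.26 cloud z med 0.1692
 stand xy (586, -10) [[-3.8, -131.1], [-2.3, -48.6]]
 stand xy (588.2, -9.2) [[-6.1, -131.3], [-4.6, -48.8]]
```

```bash
python3 -m jog '[[[0.01,0,-0.25,0,0,0,0],[0.02,0,-0.5,0,0,0,0],[0.025,0,-0.7,0,0,0.003,0],[0.025,0.005,-0.8,0,0,0.003,0],[0.025,0.005,-0.8,0,0,0.003,0],[0.025,0.005,-0.8,0,0,0.003,0],[0.025,0.005,-0.8,0,0,0.003,0]]]'
python3 st.py
python3 - <<'E'
from cell import imaging
import cv2,numpy as np
for n,(u,v,w,h) in(("scene",(230,170,160,120)),("top",(260,110,160,120))):
    d=imaging.snapshot(n);np.savez(f"{n}8.npz",**{k:np.array(v) for k,v in d.items()});cv2.imwrite(f"pics/{n}8.png",cv2.resize(d["image"][v:v+h,u:u+w,::-1],None,fx=5,fy=5,interpolation=cv2.INTER_CUBIC))
E
```

```text
t: 11.28
eef_pos: [0.6319, -0.1675, 0.1048]
orientation: [0.604, 0.797, 0.0, 0.001]
force: [0.3, 0.0, -2.2]
finger_gap: 0.0278
t 11.28 p [ 631.9 -167.5  104.8] yaw_y 15.74 z [ 0.002 -0.001 -1.   ] F [ 0.3  0.  -2.2] gap 0.0278 q [-0.05  0.63  0.37  1.65 -0.27  0.92  0.7 ]
```

View pics/scene8.png

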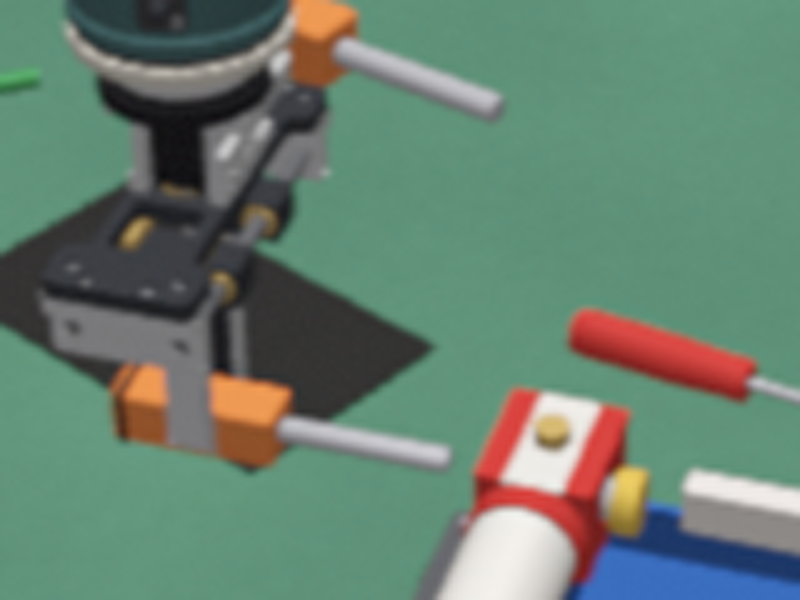

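View pics/top8.png

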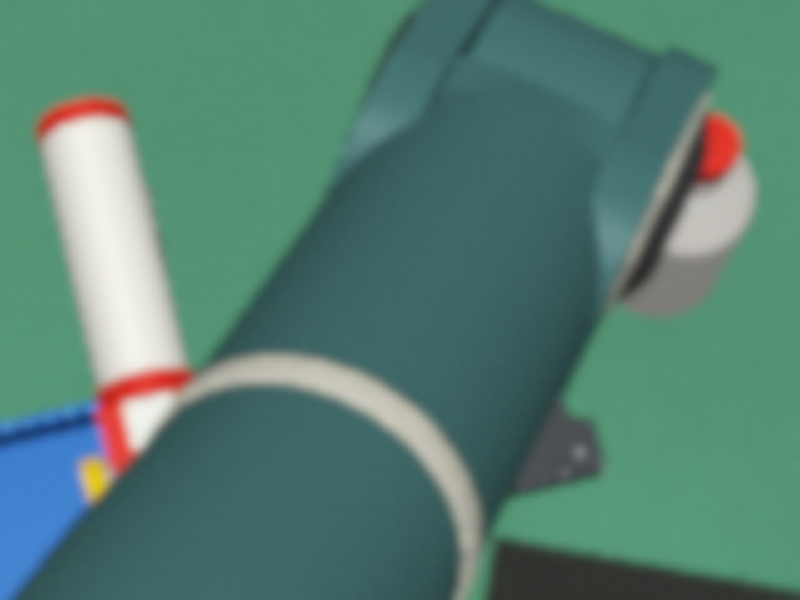

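```bash
python3 st.py; cat > al.py <<'E'
import sys
from tip import *
def al(f,b,z):
    d,m=run(f,b,z)
    c,s=np.cos(np.radians(15.3)),np.sin(np.radians(15.3));o=np.array([586,-10.])
    P=[np.r_[o+y*np.array([-s,c]),85]/1000 for y in(-130,-50,-27,27,36)]
    print("hole axis px",proj(d,P).round(1).tolist())
al(sys.argv[1],eval(sys.argv[2]),float(sys.argv[3]))
E
python3 al.py scene8.npz "(287,250,322,266)" .0875
```

```text
t 11.38 p [ 632.  -167.2  104.8] yaw_y 15.77 z [ 0.002 -0.    -1.   ] F [ 0.6 -0.  -1.5] gap 0.0278 q [-0.05  0.63  0.37  1.65 -0.27  0.92  0.7 ]
px 188 [[286.6000061035156, 254.89999389648438], [319.8999938964844, 261.5]] world [[620.7, -133.9, 87.5], [599.7, -56.3, 87.5]] len 80.4 ang 105.18 cloud z med 0.0915
 stand xy (586, -10) [[0.8, -128.7], [1.0, -48.3]]
 stand xy (588.2, -9.2) [[-1.5, -128.9], [-1.3, -48.5]]
hole axis px [[286.2, 255.4], [319.3, 261.9], [329.0, 263.8], [352.1, 268.4], [356.0, 269.2]]
```

The punch is on the axis within about 1 mm: its tip pixel (320,261.5) compares with the hole axis at (319,262). I lower it 2 mm and go into the mouth.

```bash
python3 -m jog '[[[0,0,-0.02,0,0,0,0],[0,0,-0.02,0,0,0,0],[-0.016,0.058,-0.02,0,0,0,0],[-0.032,0.116,-0.02,0,0,0,0],[-0.048,0.174,-0.02,0,0,0,0],[-0.066,0.24,-0.02,0,0,0,0],[-0.066,0.24,-0.02,0,0,0,0]]]'
python3 st.py
python3 - <<'E'
from cell import imaging
import cv2,numpy as np
for n,(u,v,w,h) in(("scene",(260,210,120,90)),):
    d=imaging.snapshot(n);np.savez(f"{n}9.npz",**{k:np.array(v) for k,v in d.items()});cv2.imwrite(f"pics/{n}9.png",cv2.resize(d["image"][v:v+h,u:u+w,::-1],None,fx=6,fy=6,interpolation=cv2.INTER_CUBIC))
E
python3 al.py scene9.npz "(296,252,327,268)" .085
```

```text
t: 11.97
eef_pos: [0.6247, -0.1409, 0.1014]
orientation: [0.603, 0.798, 0.0, -0.0]
force: [0.1, -0.4, -1.4]
finger_gap: 0.0279
t 11.97 p [ 624.7 -140.9  101.4] yaw_y 15.89 z [-0.     0.001 -1.   ] F [ 0.1 -0.4 -1.4] gap 0.0279 q [-0.09  0.61  0.37  1.68 -0.27  0.9   0.66]
px 160 [[296.79998779296875, 258.1000061035156], [324.70001220703125, 263.3999938964844]] world [[615.5, -109.2, 85.0], [597.1, -45.0, 85.0]] len 66.7 ang 106.01 cloud z med 0.0878
 stand xy (586, -10) [[2.2, -103.5], [1.4, -36.7]]
 stand xy (588.2, -9.2) [[-0.1, -103.6], [-0.9, -36.9]]
hole axis px [[286.2, 255.4], [319.3, 261.9], [329.0, 263.8], [352.1, 268.4], [356.0, 269.2]]
```

View pics/scene9.png

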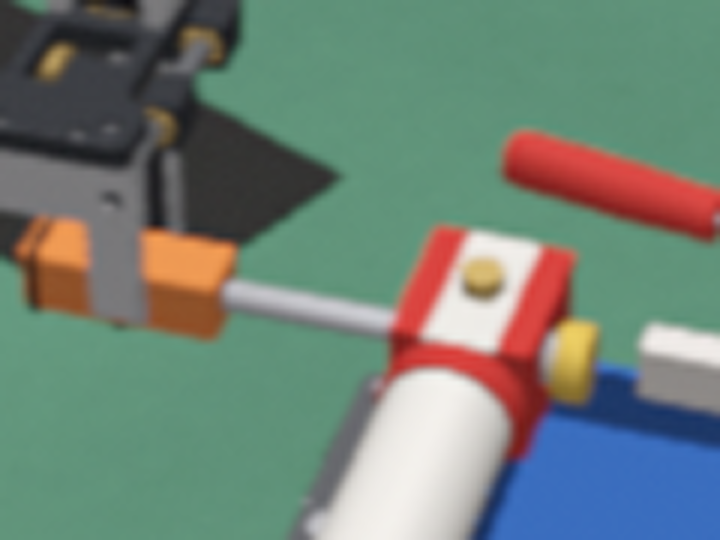

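The punch tip is in the mouth with no side force. I drive slowly.

```bash
python3 -m jog '[[[-0.007,0.025,0,0,0,-0.003,0],[-0.013,0.05,0,0,0,-0.003,0],[-0.02,0.075,0,0,0,-0.003,0],[-0.026,0.1,0,0,0,-0.003,0],[-0.033,0.125,0,0,0,-0.003,0],[-0.04,0.15,0,0,0,-0.003,0],[-0.047,0.175,0,0,0,-0.003,0],[-0.053,0.2,0,0,0,-0.003,0],[-0.053,0.2,0,0,0,-0.003,0]]]'
python3 st.py
python3 - <<'E'
from cell import imaging
import cv2,numpy as np
for n,(u,v,w,h) in(("scene",(260,210,120,90)),):
    d=imaging.snapshot(n);np.savez(f"{n}10.npz",**{k:np.array(v) for k,v in d.items()});cv2.imwrite(f"pics/{n}10.png",cv2.resize(d["image"][v:v+h,u:u+w,::-1],None,fx=6,fy=6,interpolation=cv2.INTER_CUBIC))
E
python3 st.py
```

```text
t: 12.77
eef_pos: [0.6196, -0.1232, 0.1016]
orientation: [0.607, 0.794, -0.0, 0.0]
force: [0.5, -1.4, -2.0]
finger_gap: 0.0277
t 12.77 p [ 619.6 -123.2  101.6] yaw_y 15.21 z [ 0.    -0.001 -1.   ] F [ 0.5 -1.4 -2. ] gap 0.0277 q [-0.12  0.6   0.37  1.71 -0.27  0.89  0.62]
t 12.82 p [ 619.6 -123.1  101.5] yaw_y 15.22 z [ 0. -0. -1.] F [ 1.  -1.7 -1.4] gap 0.028 q [-0.12  0.6   0.37  1.71 -0.27  0.89  0.62]
```

View pics/scene10.png

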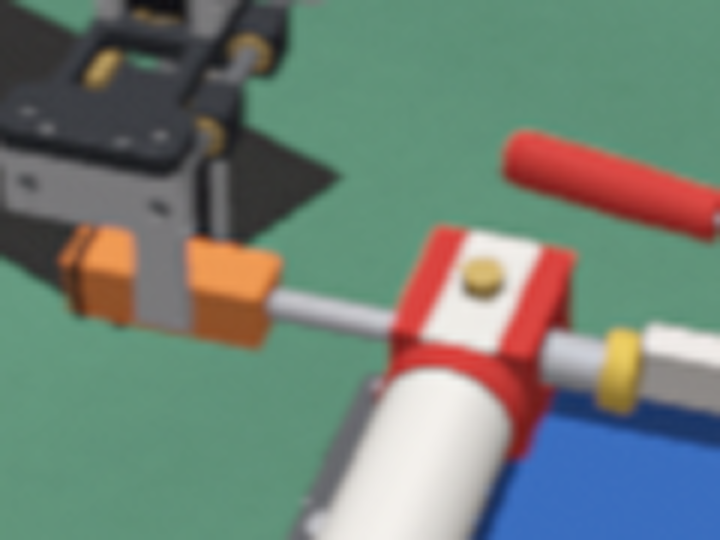

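The pin has moved out (head now at crop (620,370)) under about 2 N against the push. I continue until it drops.

```bash
python3 -m jog '[[[-0.005,0.02,0,0,0,0,0],[-0.011,0.04,0,0,0,0,0],[-0.016,0.06,0,0,0,0,0],[-0.021,0.08,0,0,0,0,0],[-0.026,0.1,0,0,0,0,0],[-0.032,0.12,0,0,0,0,0],[-0.037,0.14,0,0,0,0,0],[-0.042,0.16,0,0,0,0,0],[-0.048,0.18,0,0,0,0,0],[-0.053,0.2,0,0,0,0,0],[-0.058,0.22,0,0,0,0,0],[-0.064,0.24,0,0,0,0,0],[-0.069,0.26,0,0,0,0,0],[-0.074,0.28,0,0,0,0,0],[-0.079,0.3,0,0,0,0,0],[-0.079,0.3,0,0,0,0,0]]]'
python3 st.py
python3 - <<'E'
from cell import imaging
import cv2,numpy as np
for n,(u,v,w,h) in(("scene",(280,220,140,105)),):
    d=imaging.snapshot(n);np.savez(f"{n}11.npz",**{k:np.array(v) for k,v in d.items()});cv2.imwrite(f"pics/{n}11.png",cv2.resize(d["image"][v:v+h,u:u+w,::-1],None,fx=5,fy=5,interpolation=cv2.INTER_CUBIC))
E
```

```text
t: 14.15
eef_pos: [0.6115, -0.0923, 0.1014]
orientation: [0.607, 0.795, 0.0, -0.0]
force: [-0.8, -0.8, -2.8]
finger_gap: 0.0279
t 14.15 p [611.5 -92.3 101.4] yaw_y 15.27 z [-0.  0. -1.] F [-0.8 -0.8 -2.8] gap 0.0279 q [-0.17  0.58  0.37  1.74 -0.26  0.87  0.58]
```

View pics/scene11.png

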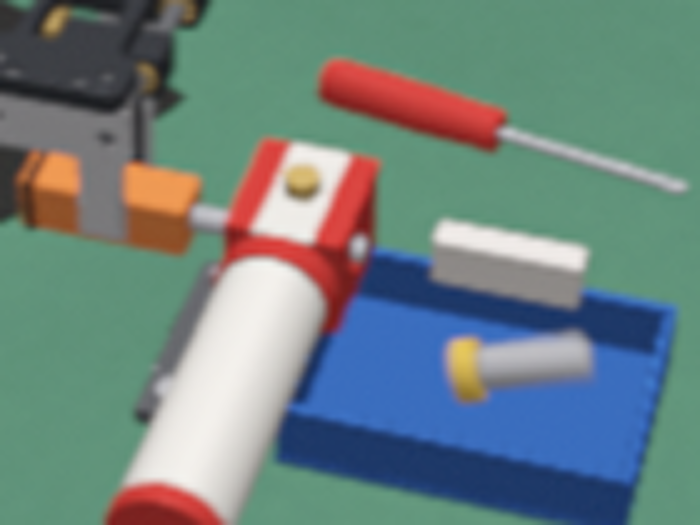

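The pin lies in the tray (crop (520,362)) and the screwdriver has not moved. I withdraw the punch along the hole and go back to the mat.

```bash
python3 -m jog '[[[0.05,-0.19,0,0,0,0,0],[0.105,-0.38,0,0,0,0,0],[0.158,-0.58,0,0,0,0,0],[0.21,-0.77,0,0,0,0,0],[0.21,-0.77,0,0,0,0,0],[0.21,-0.77,0,0,0,0,0],[0.21,-0.77,0.4,0,0,0,0],[0.21,-0.77,0.8,0,0,0,0],[0.21,-0.77,0.8,0,0,0,0],[0.21,-0.77,0.8,0,0,0,0]]]'
python3 st.py
python3 -m jog '[[[-0.3,-0.4,0,0,0,-0.02,0],[-0.66,-0.76,0,0,0,-0.049,0],[-0.66,-0.76,0,0,0,-0.049,0],[-0.66,-0.76,0,0,0,-0.049,0],[-0.66,-0.76,0,0,0,-0.049,0]]]'
python3 -m jog '[[[-0.3,-0.4,0,0,0,0,0],[-0.68,-0.7,0,0,0,0,0],[-0.68,-0.7,0,0,0,0,0],[-0.68,-0.7,0,0,0,0,0],[-0.68,-0.7,0,0,0,0,0]]]'
python3 st.py
```

```text
t: 15.03
eef_pos: [0.6337, -0.1691, 0.1836]
orientation: [0.607, 0.795, 0.001, 0.002]
force: [-0.1, 1.4, -2.9]
finger_gap: 0.0275
t 15.03 p [ 633.7 -169.1  183.6] yaw_y 15.31 z [ 0.004 -0.    -1.   ] F [-0.1  1.4 -2.9] gap 0.0275 q [-0.07  0.54  0.4   1.59 -0.24  1.06  0.66]
t: 15.45
eef_pos: [0.5658, -0.2457, 0.1805]
orientation: [0.667, 0.745, -0.0, -0.001]
force: [0.9, 0.5, -1.4]
finger_gap: 0.0277
t: 15.87
eef_pos: [0.4988, -0.3152, 0.1809]
orientation: [0.666, 0.746, 0.0, -0.0]
force: [1.3, 0.8, -1.6]
finger_gap: 0.0275
t 15.87 p [ 498.8 -315.2  180.9] yaw_y 6.44 z [-0.     0.001 -1.   ] F [ 1.3  0.8 -1.6] gap 0.0275 q [ 0.14  0.44  0.49  1.77 -0.24  0.99  0.83]
```

```bash
python3 -m jog '[[[0,0,-0.35,0,0,0,0],[0,0,-0.7,0,0,0,0],[0,0,-1,0,0,0,0],[0,0,-1,0,0,0,0],[0,0,-1,0,0,0,0]]]'
python3 st.py
python3 -m jog '[[[0,0,-0.15,0,0,0,0],[0,0,-0.3,0,0,0,0],[0,0,-0.4,0,0,0,0],[0,0,-0.45,0,0,0,0],[0,0,-0.45,0,0,0,0],[0,0,-0.45,0,0,0,0]]]'
python3 st.py
```

```text
t: 16.28
eef_pos: [0.4989, -0.3144, 0.0806]
orientation: [0.666, 0.746, -0.0, -0.001]
force: [0.3, -0.1, -1.5]
finger_gap: 0.0275
t 16.28 p [ 498.9 -314.4   80.6] yaw_y 6.53 z [-0.003  0.001 -1.   ] F [ 0.3 -0.1 -1.5] gap 0.0275 q [ 0.18  0.57  0.43  1.83 -0.32  0.81  0.89]
t: 16.78
eef_pos: [0.4992, -0.316, 0.0374]
orientation: [0.666, 0.746, 0.0, 0.0]
force: [-0.1, -0.8, -1.5]
finger_gap: 0.0279
t 16.78 p [ 499.2 -316.    37.4] yaw_y 6.44 z [ 0.001 -0.    -1.   ] F [-0.1 -0.8 -1.5] gap 0.0279 q [ 0.21  0.64  0.4   1.84 -0.36  0.73  0.92]
```

```bash
python3 -m jog '[[[0,0,-0.01,0,0,0,0],[0,0,-0.02,0,0,0,0],[0,0,-0.03,0,0,0,0],[0,0,-0.03,0,0,0,0]]]'
python3 st.py
python3 -m jog '[[[0,0,0,0,0,0,0.35],[0,0,0,0,0,0,0.4],[0,0,0,0,0,0,0.5],[0,0,0,0,0,0,0.6],[0,0,0,0,0,0,0.6],[0,0,0,0,0,0,0.6]]]'
python3 -m jog '[[[0,0,0.3,0,0,0,0.6],[0,0,0.6,0,0,0,0.6],[0,0,1,0,0,0,0.6],[0,0,1,0,0,0,0.6],[0,0,1,0,0,0,0.6]]]'
python3 -m jog '[[[-0.5,0.5,0.5,0,0,0,0.6],[-0.8,0.8,1,0,0,0,0.6],[-0.8,0.8,1,0,0,0,0.6],[-0.8,0.8,1,0,0,0,0.6]]]'
python3 -m jog '[[[-0.4,0,0.5,0,0,0,0.6],[-0.5,0.8,1,0,0,0,0.6],[-0.5,0.8,1,0,0,0,0.6],[-0.5,0.8,1,0,0,0,0.6]]]'
python3 st.py
python3 - <<'E'
from cell import imaging
import cv2,numpy as np
for n in("scene","top"):
    d=imaging.snapshot(n);np.savez(f"{n}12.npz",**{k:np.array(v) for k,v in d.items()});cv2.imwrite(f"pics/{n}12.png",d["image"][:,:,::-1])
E
```

```text
t: 17.12
eef_pos: [0.4989, -0.3159, 0.0338]
orientation: [0.666, 0.746, 0.0, 0.0]
force: [0.1, -0.1, 2.2]
finger_gap: 0.0278
t 17.12 p [ 498.9 -315.9   33.8] yaw_y 6.43 z [ 0.001 -0.    -1.   ] F [ 0.1 -0.1  2.2] gap 0.0278 q [ 0.21  0.64  0.4   1.84 -0.36  0.72  0.92]
t: 17.62
eef_pos: [0.4986, -0.3159, 0.0334]
orientation: [0.666, 0.746, -0.0, -0.0]
force: [0.5, 0.5, 0.6]
finger_gap: 0.0555
t: 18.03
eef_pos: [0.4996, -0.3163, 0.1354]
orientation: [0.666, 0.746, 0.001, 0.002]
force: [0.2, 0.6, -0.2]
finger_gap: 0.0563
t: 18.37
eef_pos: [0.4168, -0.2345, 0.2341]
orientation: [0.666, 0.746, -0.0, -0.001]
force: [1.3, 0.1, 1.1]
finger_gap: 0.0564
t: 18.7
eef_pos: [0.3678, -0.1537, 0.3351]
orientation: [0.666, 0.746, 0.0, 0.001]
force: [0.3, 0.5, 0.7]
finger_gap: 0.0566
t 18.7 p [ 367.8 -153.7  335.1] yaw_y 6.49 z [ 0.001 -0.    -1.   ] F [0.3 0.5 0.7] gap 0.0566 q [-0.15 -0.13  0.43  2.    0.06  1.26  0.37]
```

View pics/scene12.png

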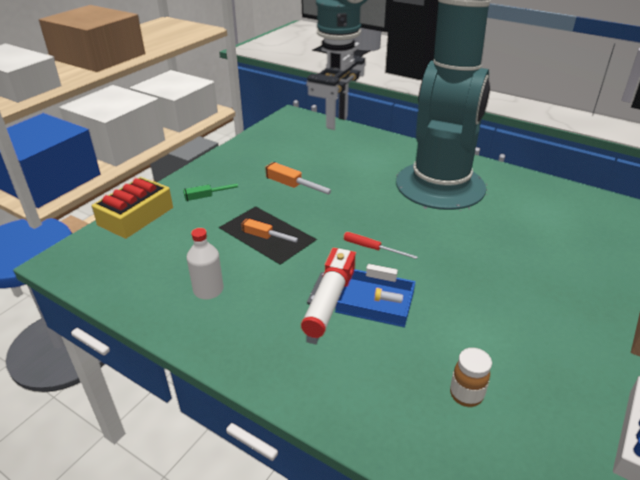

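View pics/top12.png

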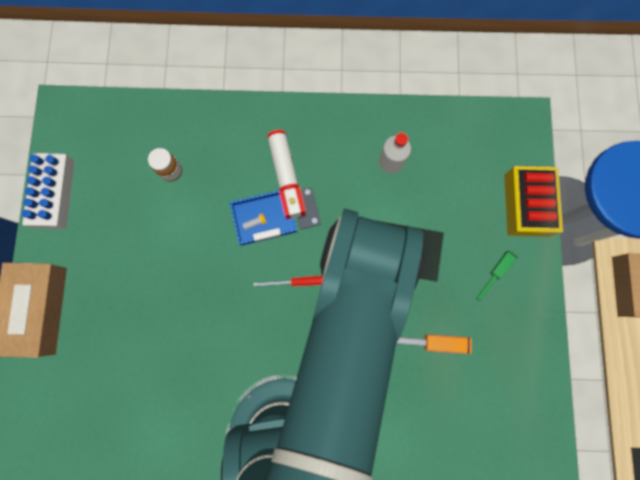

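The pin is in the tray (scene (388,296), top (255,221)). The punch is on the mat (scene (257,229)). The bottle, jar and screwdriver look as they did at the start. One numeric check before handing in.

```bash
python3 - <<'E'
from meas import *
from cell import imaging
s0=load("scene0.npz");a=load("scene12.npz");b=imaging.snapshot("scene");t0=load("top0.npz");t=load("top12.npz")
diff=lambda x,y,q:float(np.abs(x["image"][q[1]:q[3],q[0]:q[2]].astype(int)-y["image"][q[1]:q[3],q[0]:q[2]]).mean())
print("bottle/jar/screwdriver diff vs start",[round(diff(s0,a,q),2) for q in((180,225,225,300),(445,345,495,410),(340,230,372,250))])
print("pin/punch motion diff",diff(a,b,(370,280,410,310)),diff(a,b,(235,210,305,250)))
H=hsv(a);m=big(box(seg(H,5,22,120,90),215,200,320,262));P=plane(a,cont(m),.017);print("handle",rect(P),"medz",np.median(cloud(a)[m>0][:,2]))
H=hsv(t);m=big(box(seg(H,98,115,150,60),220,180,300,250));C=cloud(t);P=C[m>0];r=P[(P[:,2]>.031)&(P[:,2]<.037)];print("rim",rect(r))
y=big(box(seg(H,20,32,120,90),235,205,275,235));print("head",C[y>0].mean(0))
E
python3 st.py
```

```text
bottle/jar/screwdriver diff vs start [0.41, 0.43, 0.48]
pin/punch motion diff 0.4741666666666667 0.6070238095238095
handle ((498.8403015136719, -323.030517578125), (61.54643630981445, 103.40514373779297), 6.490597248077393) medz 0.026650885994441882
rim ((561.26025390625, 74.23307800292969), (120.06396484375, 158.941650390625), 15.479865074157715)
head [0.55368351 0.07460434 0.03242323]
t 18.85 p [ 368.8 -154.9  333.7] yaw_y 6.57 z [ 0.002  0.    -1.   ] F [ 1.  -0.3 -0.1] gap 0.0565 q [-0.15 -0.12  0.43  2.    0.05  1.26  0.38]
```

```bash
python3 -c "
from cell import order;print(order.finish_job())"
```

```text
the job is handed in; nothing more can be done
None
```

The elbow is stripped and the job is handed in at about 19 s of the 72 s allowed; no verdict came back. I stood the blue tray under the exit, drove the pin out with the small orange punch, and laid the punch back on the mat.

Last checks before handing in:
- **Tray:** it stands at about (561, 74) mm, square to the stand and within about 4 mm of where I planned it. The rim measured 120 × 159 mm, so it is not tilted noticeably.
- **Pin:** it lies inside the tray and was still between two pictures. The gripper never came near it.
- **Punch:** the handle centre is at about (499, -323) mm, over the mat. It lies flat, released and at rest.
- **Bottle, jar and screwdriver:** the picture regions around them are unchanged from the start, apart from image noise.

- **Camera disagreement:** the two cameras differed by about 4 mm in x. I used their average and checked the punch against the hole in the picture before driving it in.
- **Push force:** I read about 2 N against the push while the pin was moving, below the 3 to 7 N stated; that reading came at a pause.

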